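# Press the whetstones home, coarse to fine

## Robot

A 6-joint arm with a two-finger parallel gripper is mounted at the origin on the work surface. World frame = base frame: x ahead of the robot, y to its left, z up, the work surface at z = 0. Lengths are in m, angles in rad, forces in N, time in s.
With the tool pointing down it reaches from about 0.3 to 1 m from the base axis. Payload 5.1 kg.
Tool frame: the origin (TCP) lies midway between the tips of the shut fingers; the grasp point (between the pads) lies 19 mm behind it (bot.grip_depth is the distance from the TCP to the grasp point, in m); z points along the fingers, y is the line along which they close (so a half turn about z gives the same grasp; the last joint's range is limited). The gripper opens to 95 mm and grips with 3 to 60 N. Pads are 20 mm wide; open, the fingers measure 119 mm over their backs; the gripper's body (75 mm by 180 mm) begins 59 mm behind the grasp point.
Start: joints at [-1.185, 0.124, 1.65, -0, 1.367, -0.083], TCP at [0.294, -0.58, 0.215] pointing down, gripper open.
Joint ranges: [-2.61, 2.61], [-1.02, 2.33], [0.03, 2.71], [-1.35, 4.49], [0.32, 2.68], [-2.91, 2.91]. Speed limits (rad/s): [2.57, 2.57, 3.14, 3.14, 3.14, 3.14].

## Interface

Orientations are given as a unit quaternion [x, y, z, w].
In Python, from rig import bot gives the robot as it stands.
- The arm moves only by the tool servo_tool, never from a script. Its argument "series" is a list of rows, each a list of 3 entries, a list of its own where there are three numbers: the opening, from 0 (shut) to 1 (fully open), then the shift along the tool's x, y, z in mm, then the turn about the tool's z in rad. A call has 1 to 10 rows; each row is the pose to reach, as a shift and turn from the pose commanded when the call began, along the tool's axes at that moment; what a row does not reach only later rows make up. A row lasts 1/8 s, in which the tool goes at most 62.5 mm and 10.7 degrees, less where a joint would pass 70% of its speed; a pose out of reach is approached as far as the arm can. A call with a gripper value outside its range is refused whole. The fingers move at their own pace and stop on an object; "newtons" is the grip in N (left out, the last holds). Time passes only in rows, so rows that repeat a pose let the fingers close. It gives the time, the measured TCP pose, the force, the opening and the grip force at its end, in the units of the state.
- bot.state(): the state, without advancing time (a new reading comes with each control period).
- bot.capture(name): name is "scene" or "top" or "wrist"; returns the picture (420x560x3 uint8, red, green, blue); there is no depth.
- bot.camera_params(name): a dict with "vfov" (degrees; the focal length in pixels is half the picture's height over the tangent of half this angle, whatever the lens; pixels are square), "cx", "cy" (the principal point, pixels), "xyz" and "rotation" of the camera in the world; the wrist camera has in their place "T_tool_cam" (4x4, takes a point from camera to tool coordinates, whose origin is the TCP and whose axes are the flange's). Camera axes: x right, y down, z forward; pixel columns grow to the right and rows downward; lengths in m; the calibration is good to about 2 mm. A picture is of the moment at which its call begins: read the wrist's pose just before it. camera_params takes no time and is no camera call.
- bot.job_done(): hands the job in; it is judged then, once.
Trained networks look in the newest picture that a camera, given by its name, has taken for a name from the list of things; names that differ only in an ending like _2 or _b are one class to them, and where a whole thing is asked for, a point or a joint stands for the part that bears it (a point fixed in the world has none). Each returns a list of dicts, best first, with "p" (0 to 1); they miss things now and then, are a little off and sometimes report something else, mostly with a low value. They report only what shows in the picture. A call takes as long as a camera call. They do not tell look-alikes from the thing itself.
- bot.silhouettes(camera, thing): "region" (420x560 bool, what is visible of it) and "rect" ([centre column, centre row, width, height] in pixels, round what is visible of it).
- bot.tip_of(camera, thing): "position" ([row, column] in pixels: a listed point, or the origin of a listed thing).
The state is a dict: "time_s": time; "joint_pos": joint angles; "joint_vel": joint speeds; "effort": joint torques, N m; "eef_pos": TCP position; "ee_rot": TCP orientation; "force": force on the tool from outside, world axes, zero at the start; "moment": the same for the moment, N m; "opening": finger opening in m; "grip_force": force on a finger pad.
Only numpy, scipy, OpenCV 4.12 (cv2) and the standard library are available. Lean on these libraries where they do the work, as an engineer would, in place of code of your own. Each camera call takes 0.05 s, during which the arm holds its last target. There are 200 camera calls.

## Task

The three whetstones stand 6 to 7 mm proud in their rubber-lipped holders. With the fingertips, press each one gently straight down until it is fully home, working from coarse to fine: first the thickest stone, then the middle one, then the thinnest. Only touch the stones: do not lift, tip or shift them or their holders, and leave everything else on the bench alone.

Things in the scene. Friction and masses are not known exactly. Their poses are not given: they have to be found in the camera images.
- coarse_top (a point): centre of the top face of the coarse whetstone, the thickest and widest of the three: a plain grey-beige slab 150 mm long (along this point's x) and 70 mm wide. Its flat level top stands 90 mm above the table when fully proud and 83 mm when home; the point moves with the stone, its z points up. The fingertips can press anywhere near it.
- coarse (a joint): how far the coarse stone has been pushed down into its holder, m: 0 = fully proud, 0.007 = fully home on a rubber pad; it starts at 0 to 0.001. Rubber friction: it moves down under a steady push of about 4 to 5 N, and stays where it is left. Once home, a push over 6 N squeezes the pad below (about 3 N per further mm, up to 4 mm and 18 N, then hard); the pad springs back when released and this value does not count it.
- coarse_holder: loose wooden holder with a black rubber rim round the coarse stone, 170 x 90 mm, rim top 34 mm above the table, rubber feet, 0.9 kg with its stone. Origin: centre of its underside; x along its length, z up.
- medium_top (a point): centre of the top face of the medium whetstone, the middle of the three: a plain grey-beige slab 150 mm long (along this point's x) and 56 mm wide. Its flat level top stands 68 mm above the table when fully proud and 61 mm when home; the point moves with the stone, its z points up. The fingertips can press anywhere near it.
- medium (a joint): how far the medium stone has been pushed down into its holder, m: 0 = fully proud, 0.007 = fully home on a rubber pad; it starts at 0 to 0.001. Rubber friction: it moves down under a steady push of about 4 to 5 N, and stays where it is left. Once home, a push over 6 N squeezes the pad below (about 3 N per further mm, up to 4 mm and 18 N, then hard); the pad springs back when released and this value does not count it.
- medium_holder: loose wooden holder with a black rubber rim round the medium stone, 170 x 76 mm, rim top 34 mm above the table, rubber feet, 0.75 kg with its stone. Origin: centre of its underside; x along its length, z up.
- fine_top (a point): centre of the top face of the fine whetstone, the thinnest and narrowest of the three: a plain grey-beige slab 150 mm long (along this point's x) and 42 mm wide. Its flat level top stands 50 mm above the table when fully proud and 43 mm when home; the point moves with the stone, its z points up. The fingertips can press anywhere near it.
- fine (a joint): how far the fine stone has been pushed down into its holder, m: 0 = fully proud, 0.007 = fully home on a rubber pad; it starts at 0 to 0.001. Rubber friction: it moves down under a steady push of about 4 to 5 N, and stays where it is left. Once home, a push over 6 N squeezes the pad below (about 3 N per further mm, up to 4 mm and 18 N, then hard); the pad springs back when released and this value does not count it.
- fine_holder: loose wooden holder with a black rubber rim round the fine stone, 170 x 62 mm, rim top 34 mm above the table, rubber feet, 0.6 kg with its stone. Origin: centre of its underside; x along its length, z up.
- lap: bystander: small loose dark grey flattening block, 85 x 50 x 30 mm, lying on the table; origin: centre of its underside
- bottle: bystander: loose white plastic water bottle, 60 mm across, 165 mm tall; origin: centre of its underside
- cup: bystander: loose white ceramic cup, 76 mm across the rim, 80 mm tall; origin: centre of its underside
- knife: bystander: loose kitchen knife lying flat, 280 mm long along its y (blade to +y, wooden handle to -y), 19 mm high; origin: on the table below the ferrule
Not all that is in view belongs to the job. Leave any turquoise or yellow look-alike of the medium_holder alone.

How it is judged:
By the outcome, as a careful person would: the job done as asked, in the order asked, and still so for the second after the job is handed in, with the robot touching nothing.
It also fails if it takes over 48 s, if anything falls off the work surface, if the arm or the gripper's body presses on something with over 40 N, if the wrist force passes 120 N, or if a joint passes its speed limit or range.

## Working session

There is one attempt and no reset: what is moved stays moved. The work goes in short steps, Python scripts to look and compute and a tool call to move; the robot and the scene stay as the last step left them, time stands still between calls to the robot, and variables do not carry over. Pictures are saved under pics/ and viewed, at most 10 in all, crops included, and the job is handed in when it is done.

Besides the shell and the picture viewer there is one more tool, called as name([rows], argument=value, ...), one row to a line, values as JSON. servo_tool: Moves the arm, as the interface text tells. Its arguments: {"type":"object","properties":{"series":{"type":"array","items":{"type":"array"}},"newtons":{"type":"number"}},"required":["series"]}

```bash
mkdir -p pics; cat > h.py <<'E'
import numpy as np, cv2
from rig import bot
from scipy.spatial.transform import Rotation as R
def ray(cam,row,col):
    p=bot.camera_params(cam); f=210/np.tan(np.radians(p['vfov']/2))
    Rm=np.array(p['rotation']); 
    if Rm.shape!=(3,3): Rm=R.from_quat(Rm).as_matrix()
    return np.array(p['xyz']), Rm@np.array([(col-p['cx'])/f,(row-p['cy'])/f,1])
def at(cam,row,col,z):
    o,d=ray(cam,row,col); return o+d*(z-o[2])/d[2]
E
python3 - <<'E'
from h import *
ims=[]
for c in ('top','scene'):
    im=bot.capture(c); cv2.imwrite(f'pics/{c}.png',im[:,:,::-1]); 
    p=bot.camera_params(c); print(c,p)
    for t,z in (('coarse_top',.09),('medium_top',.068),('fine_top',.05),('coarse_holder',0),('medium_holder',0),('fine_holder',0),('bottle',0),('cup',0)):
        for d in bot.tip_of(c,t)[:3]:
            print(t,round(d['p'],2),np.round(d['position']),np.round(at(c,*d['position'],z),3))
print(bot.state())
E
```

```text
top {'vfov': 49.838593556532096, 'cx': 277.95234760337206, 'cy': 209.79575900636686, 'xyz': array([ 0.34926872, -0.01502274,  1.14196519]), 'rotation': array([-0.70451456,  0.70627636, -0.04660235,  0.05158643])}
coarse_top 0.58 [185. 276.] [ 0.556 -0.003  0.09 ]
medium_top 0.85 [221. 100.] [0.473 0.42  0.068]
medium_top 0.8 [218. 182.] [0.481 0.224 0.068]
medium_top 0.64 [275. 314.] [ 0.344 -0.092  0.068]
coarse_holder 0.86 [189. 278.] [ 0.562 -0.008  0.   ]
medium_holder 0.92 [224. 113.] [0.474 0.413 0.   ]
medium_holder 0.83 [315. 178.] [0.247 0.24  0.   ]
medium_holder 0.8 [279. 310.] [ 0.334 -0.088  0.   ]
fine_holder 0.7 [193. 361.] [ 0.552 -0.22   0.   ]
bottle 0.58 [111. 273.] [0.773 0.006 0.   ]
cup 0.67 [120. 183.] [0.749 0.242 0.   ]
scene {'vfov': 45.822306490438685, 'cx': 271.5460166863547, 'cy': 208.78589487569351, 'xyz': array([ 1.18989765, -0.01059796,  1.03651332]), 'rotation': array([ 0.68371569,  0.66324422, -0.21714982, -0.21327429])}
coarse_top 0.98 [224. 274.] [ 0.559 -0.002  0.09 ]
medium_top 0.79 [158. 236.] [ 0.338 -0.094  0.068]
medium_top 0.76 [195. 444.] [
[... 484 characters left out ...]
 0.9, 'joint_pos': array([-1.18460279e+00,  1.23758200e-01,  1.65029868e+00,  3.99427422e-05,
        1.36750668e+00, -8.26354338e-02]), 'joint_vel': array([-7.27354472e-04, -9.16448136e-04,  2.27968072e-04,  1.66407278e-05,
        3.78421434e-04, -2.31447708e-04]), 'effort': array([ 1.15566167e-03, -4.17576420e+01, -3.60239375e+01,  7.76440836e-02,
        4.28288325e-02, -5.20833510e-06]), 'eef_pos': array([ 0.29365649, -0.57987098,  0.21468407]), 'ee_rot': array([9.72651444e-01, 2.32269602e-01, 2.15341689e-05, 1.14184223e-05]), 'force': array([-0.86165754,  0.14014408,  0.36076697]), 'moment': array([0.0202019 , 0.01010177, 0.02028783]), 'grip_force': 0.0, 'opening': 0.09521047056894438}
```

View pics/top.png

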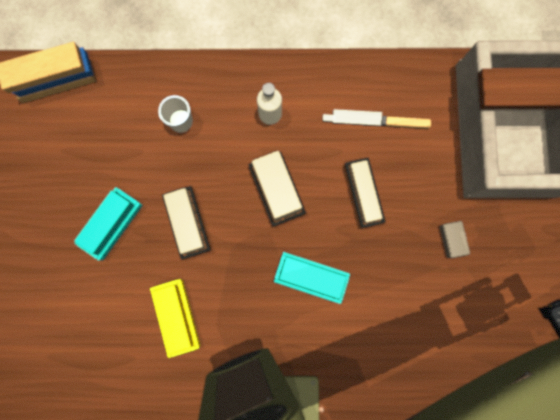

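View pics/scene.png

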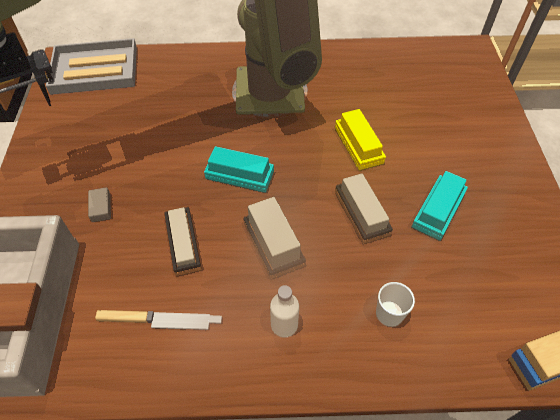

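The beige stones are at top-view pixels (col,row): coarse (276,187), medium (184,222) and fine (365,192). The look-alikes to ignore are turquoise at (105,223) and (312,278) and yellow at (176,318). The lap is at (455,240). Next I'll measure the top faces and check a close crop.

```bash
python3 - <<'E'
from h import *
Z={'coarse':.0895,'medium':.0675,'fine':.0495}
px={'top':{'coarse':(276,187),'medium':(184,222),'fine':(365,192)},'scene':{'coarse':(274,228),'medium':(366,203),'fine':(182,238)}}
for c in ('top','scene'):
    im=cv2.imread(f'pics/{c}.png'); 
    if c=='top': cv2.imwrite('pics/crop.png',cv2.resize(im[140:270,150:400],None,fx=3,fy=3,interpolation=cv2.INTER_CUBIC))
    for n,(u,v) in px[c].items():
        m=np.zeros((422,562),np.uint8)
        s=12
        cv2.floodFill(im.copy(),m,(u,v),0,(s,)*3,(s,)*3,4|cv2.FLOODFILL_MASK_ONLY|cv2.FLOODFILL_FIXED_RANGE|(255<<8))
        m=m[1:-1,1:-1]; ys,xs=np.nonzero(m)
        P=np.array([at(c,y,x,Z[n])[:2] for y,x in zip(ys,xs)],np.float32)*1000
        r=cv2.minAreaRect(P); print(c,n,len(xs),np.round(P.mean(0)),np.round(r[0]),np.round(r[1]),round(r[2]))
E
```

```text
top coarse 1500 [557.  -4.] [558.  -4.] [141.  62.] 22
top medium 1158 [473. 221.] [475. 221.] [142.  48.] 17Traceback (most recent call last):
  File "<stdin>", line 12, in <module>
  File "h.py", line 10, in at
    o,d=ray(cam,row,col); return o+d*(z-o[2])/d[2]
        ~~~^^^^^^^^^^^^^
  File "h.py", line 5, in ray
    p=bot.camera_params(cam); f=210/np.tan(np.radians(p['vfov']/2))
ValueError: time passes only in moves, steps and waits
```

View pics/crop.png

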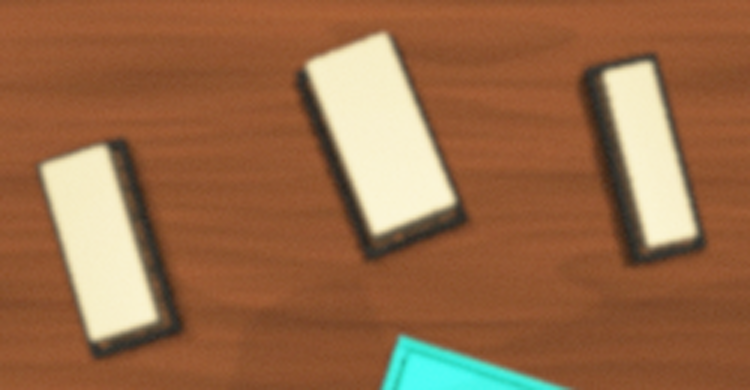

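The crop confirms the choice: three beige stones in black-rimmed holders, medium at crop (100,245), coarse (380,135) and fine (650,155), in three widths. I'll finish the measurement with the camera parameters cached.

```bash
sed -i 's/^def ray/import functools\ncp=functools.lru_cache(None)(bot.camera_params)\ndef ray/; s/p=bot.camera_params(cam)/p=cp(cam)/' h.py; python3 - <<'E'
from h import *
Z={'coarse':.0895,'medium':.0675,'fine':.0495}
px={'top':{'coarse':(276,187),'medium':(184,222),'fine':(365,192)},'scene':{'coarse':(274,228),'medium':(363,203),'fine':(182,238)}}
s0=bot.state(); p0=s0['eef_pos']; Rt=R.from_quat(s0['ee_rot']).as_matrix()
for c in ('top','scene'):
    im=cv2.imread(f'pics/{c}.png')
    for n,(u,v) in px[c].items():
        m=np.zeros((422,562),np.uint8)
        s=12 if c=='top' else 18
        cv2.floodFill(im.copy(),m,(u,v),0,(s,)*3,(s,)*3,4|cv2.FLOODFILL_MASK_ONLY|cv2.FLOODFILL_FIXED_RANGE|(255<<8))
        ys,xs=np.nonzero(m[1:-1,1:-1])
        P=np.array([at(c,y,x,Z[n])[:2] for y,x in zip(ys,xs)],np.float32)*1000
        r=cv2.minAreaRect(P); q=np.array([*r[0],0])-[*p0[:2]*1000,0]
        print(c,n,len(xs),np.round(P.mean(0)),np.round(r[0]),np.round(r[1]),round(r[2]),'tool',np.round(Rt.T@q))
print(s0['time_s'],p0,s0['force'])
E
```

```text
top coarse 1500 [557.  -4.] [558.  -4.] [141.  62.] 22 tool [ 496. -394.    0.]
top medium 1158 [473. 221.] [475. 221.] [142.  48.] 17 tool [ 524. -632.   -0.]
top fine 749 [ 547. -224.] [ 549. -224.] [141.  33.] 12 tool [ 389. -202.    0.]
scene coarse 1603 [563.  -4.] [560.  -4.] [148.  68.] 22 tool [ 498. -393.    0.]
scene medium 1078 [479. 221.] [476. 221.] [147.  53.] 18 tool [ 525. -632.   -0.]
scene fine 878 [ 553. -224.] [ 551. -224.] [148.  39.] 13 tool [ 390. -201.    0.]
0.9 [ 0.29365649 -0.57987098  0.21468407] [-0.86165754  0.14014408  0.36076697]
```

servo_tool([
  [0,[20,-16,0],0],
  [0,[65,-52,0],0],
  [0,[112,-89,0],0],
  [0,[159,-126,0],0],
  [0,[206,-163,0],0],
  [0,[253,-201,0],0],
  [0,[300,-238,0],0],
  [0,[347,-275,0],0],
  [0,[394,-312,0],0],
  [0,[430,-341,0],0],
], newtons=5)

```text
time_s: 2.15
eef_pos: [0.5232, -0.078, 0.2149]
ee_rot: [0.972, 0.233, 0.0, -0.0]
force: [0.3, 0.1, -0.1]
opening: 0.0025
grip_force: 0.0
```

servo_tool([
  [0,[30,-24,30],0],
  [0,[50,-40,60],0],
  [0,[67,-53,85],0],
  [0,[67,-53,100],0],
  [0,[67,-53,105],0],
  [0,[67,-53,105],0],
])

```text
time_s: 2.9
eef_pos: [0.5589, -0.0044, 0.1101]
ee_rot: [0.973, 0.232, 0.0, 0.0]
force: [0.9, -0.6, 0.7]
opening: 0.0007
grip_force: 0.0
```

servo_tool([
  [0,[0,0,7],0],
  [0,[0,0,14],0],
  [0,[0,0,17],0],
  [0,[0,0,18],0],
  [0,[0,0,19],0],
  [0,[0,0,20],0],
  [0,[0,0,21],0],
  [0,[0,0,22],0],
  [0,[0,0,22],0],
  [0,[0,0,22],0],
])

```text
time_s: 4.15
eef_pos: [0.5593, -0.0038, 0.088]
ee_rot: [0.973, 0.232, 0.0, 0.0]
force: [-1.1, -0.4, 3.4]
opening: 0.0006
grip_force: 2.0
```

In contact. I'll press on slowly.

servo_tool([
  [0,[0,0,0.5],0],
  [0,[0,0,1],0],
  [0,[0,0,1.5],0],
  [0,[0,0,2],0],
  [0,[0,0,2.5],0],
  [0,[0,0,3],0],
  [0,[0,0,3.5],0],
  [0,[0,0,4],0],
  [0,[0,0,4],0],
  [0,[0,0,4],0],
])

```text
time_s: 5.4
eef_pos: [0.5591, -0.0039, 0.0836]
ee_rot: [0.973, 0.232, 0.0, 0.0]
force: [0.7, 0.9, 2.8]
opening: 0.0007
grip_force: 1.7
```

servo_tool([
  [0,[0,0,0.5],0],
  [0,[0,0,1],0],
  [0,[0,0,1.5],0],
  [0,[0,0,2],0],
  [0,[0,0,2],0],
  [0,[0,0,2],0],
])

```text
time_s: 6.15
eef_pos: [0.5593, -0.0038, 0.0826]
ee_rot: [0.973, 0.232, 0.0, 0.0]
force: [-1.5, 0.9, 8.2]
opening: 0.0007
grip_force: 4.0
```

servo_tool([
  [0,[0,0,0.4],0],
  [0,[0,0,0.7],0],
  [0,[0,0,0.7],0],
])

```text
time_s: 6.52
eef_pos: [0.5593, -0.0038, 0.0822]
ee_rot: [0.973, 0.232, 0.0, 0.0]
force: [-1.1, -0.1, 9.2]
opening: 0.0004
grip_force: 4.6
```

servo_tool([
  [0,[0,0,-3],0],
  [0,[0,0,-15],0],
  [0,[0,0,-50],0],
  [0,[4,-30,-60],0],
  [0,[9,-80,-60],0],
  [0,[16,-135,-60],0],
  [0,[22,-185,-60],0],
  [0,[27,-225,-50],0],
  [0,[28,-238,-30],0],
  [0,[28,-238,-15],0],
])

```text
time_s: 7.78
eef_pos: [0.4755, 0.2209, 0.0941]
ee_rot: [0.972, 0.233, -0.001, 0.0]
force: [-0.5, -0.3, -0.6]
opening: 0.0006
grip_force: 0.0
```

servo_tool([
  [0,[0,0,5],0],
  [0,[0,0,10],0],
  [0,[0,0,13],0],
  [0,[0,0,14],0],
  [0,[0,0,14],0],
])

```text
time_s: 8.4
eef_pos: [0.4767, 0.2211, 0.0823]
ee_rot: [0.973, 0.232, 0.0, -0.0]
force: [-0.5, 0.8, -0.4]
opening: 0.0005
grip_force: 0.0
```

servo_tool([
  [0,[0,0,6],0],
  [0,[0,0,10],0],
  [0,[0,0,12],0],
  [0,[0,0,13],0],
  [0,[0,0,14],0],
  [0,[0,0,15],0],
  [0,[0,0,16],0],
  [0,[0,0,17],0],
  [0,[0,0,18],0],
  [0,[0,0,18],0],
])

```text
time_s: 9.65
eef_pos: [0.4766, 0.2212, 0.0639]
ee_rot: [0.973, 0.232, 0.0, -0.0]
force: [-1.7, -0.0, 3.8]
opening: 0.0006
grip_force: 1.7
```

servo_tool([
  [0,[0,0,0.5],0],
  [0,[0,0,1],0],
  [0,[0,0,1.5],0],
  [0,[0,0,2],0],
  [0,[0,0,2.5],0],
  [0,[0,0,3],0],
  [0,[0,0,3],0],
  [0,[0,0,3],0],
])

```text
time_s: 10.65
eef_pos: [0.4766, 0.2212, 0.0612]
ee_rot: [0.973, 0.232, 0.0, -0.0]
force: [-1.6, 0.1, 5.6]
opening: 0.0006
grip_force: 2.8
```

servo_tool([
  [0,[0,0,0.5],0],
  [0,[0,0,1],0],
  [0,[0,0,1.5],0],
  [0,[0,0,1.8],0],
  [0,[0,0,1.8],0],
  [0,[0,0,1.8],0],
])

```text
time_s: 11.4
eef_pos: [0.4767, 0.2212, 0.0602]
ee_rot: [0.973, 0.232, 0.0, 0.0]
force: [-4.2, -0.6, 9.0]
opening: 0.0003
grip_force: 4.6
```

servo_tool([
  [0,[0,0,-3],0],
  [0,[0,0,-15],0],
  [0,[0,0,-60],0],
  [0,[-5,15,-90],0],
  [0,[-20,65,-90],0],
  [0,[-38,120,-90],0],
  [0,[-56,177,-90],0],
  [0,[-74,234,-90],0],
  [0,[-92,291,-90],0],
  [0,[-108,345,-90],0],
])

```text
time_s: 12.65
eef_pos: [0.5359, -0.1375, 0.1494]
ee_rot: [0.973, 0.232, 0.0, 0.0]
force: [0.3, 0.3, 0.3]
opening: 0.0004
grip_force: 0.0
```

servo_tool([
  [0,[-15,48,0],0],
  [0,[-25,80,15],0],
  [0,[-27,85,45],0],
  [0,[-27,85,70],0],
  [0,[-27,85,80],0],
  [0,[-27,85,82],0],
  [0,[-27,85,82],0],
])

```text
time_s: 13.52
eef_pos: [0.551, -0.2236, 0.0683]
ee_rot: [0.973, 0.232, 0.001, 0.001]
force: [-0.1, 0.1, -0.1]
opening: 0.0006
grip_force: 0.0
```

servo_tool([
  [0,[0,0,6],0],
  [0,[0,0,11],0],
  [0,[0,0,14],0],
  [0,[0,0,16],0],
  [0,[0,0,17],0],
  [0,[0,0,18],0],
  [0,[0,0,19],0],
  [0,[0,0,20],0],
  [0,[0,0,21],0],
  [0,[0,0,21],0],
])

```text
time_s: 14.78
eef_pos: [0.5503, -0.2235, 0.0461]
ee_rot: [0.973, 0.232, 0.0, 0.0]
force: [-1.4, 0.3, 3.8]
opening: 0.0004
grip_force: 1.7
```

servo_tool([
  [0,[0,0,0.5],0],
  [0,[0,0,1],0],
  [0,[0,0,1.5],0],
  [0,[0,0,2],0],
  [0,[0,0,2.5],0],
  [0,[0,0,3],0],
  [0,[0,0,3.5],0],
  [0,[0,0,4],0],
  [0,[0,0,4],0],
  [0,[0,0,4],0],
])

```text
time_s: 16.02
eef_pos: [0.5504, -0.2235, 0.0428]
ee_rot: [0.973, 0.232, -0.0, -0.0]
force: [-3.0, 1.6, 7.2]
opening: 0.0005
grip_force: 3.7
```

servo_tool([
  [0,[0,0,0.4],0],
  [0,[0,0,0.8],0],
  [0,[0,0,0.8],0],
  [0,[0,0,0.8],0],
])

```text
time_s: 16.52
eef_pos: [0.5504, -0.2235, 0.0423]
ee_rot: [0.973, 0.232, -0.0, -0.0]
force: [-4.1, 2.2, 7.9]
opening: 0.0005
grip_force: 4.4
```

servo_tool([
  [0,[0,0,-3],0],
  [0,[0,0,-15],0],
  [0,[0,0,-60],0],
  [0,[0,0,-110],0],
  [0,[-40,20,-150],0],
  [0,[-80,50,-170],0],
  [0,[-120,80,-170],0],
  [0,[-160,110,-170],0],
  [0,[-160,110,-170],0],
  [0,[-160,110,-170],0],
])

```text
time_s: 17.77
eef_pos: [0.4574, -0.3936, 0.2113]
ee_rot: [0.973, 0.232, 0.0, -0.0]
force: [-0.1, 0.8, -0.3]
opening: 0.0001
grip_force: 0.0
```

```bash
python3 - <<'E'
from h import *
im=bot.capture('scene'); cv2.imwrite('pics/end.png',im[:,:,::-1])
a=cv2.imread('pics/scene.png')
cv2.imwrite('pics/cmp.png',np.hstack([cv2.resize(x[160:280,150:400],None,fx=1.6,fy=3) for x in (a,im[:,:,::-1])]))
E
```

```text
(no output)
```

View pics/cmp.png

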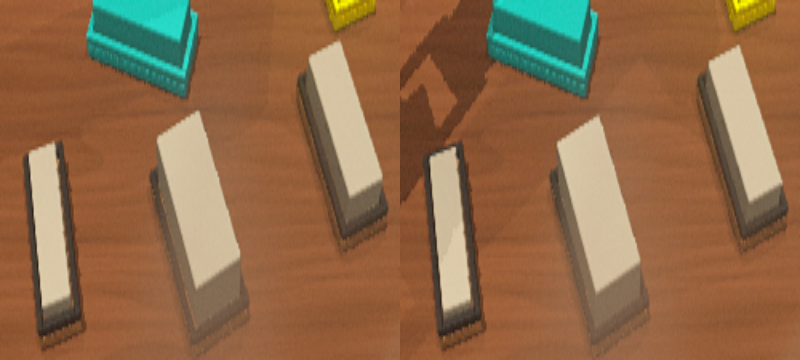

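The before-and-after crop shows all three tops lower (coarse at (600,205), medium (745,120), fine (450,230)) and the holders in the same place.

```bash
python3 -c "from rig import bot; print(bot.job_done())"
```

```text
the job is handed in; nothing more can be done
None
```

I pressed the coarse, medium and fine stones home in that order, each with 8 to 9 N at the end, and handed the job in at about 18 s; the final picture shows all three lower and their holders unmoved.

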